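Bring a vial to the reading position and start the reader

ROBOT

A 6-joint arm with a two-finger parallel gripper is mounted at the origin on the work surface. World frame = base frame: x ahead of the robot, y to its left, z up, the work surface at z = 0. Lengths are in mm, angles in rad, forces in N, time in s.
With the tool pointing down it reaches from about 400 to 825 mm from the base axis. Payload 7 kg.
Tool frame: the origin (TCP) lies at the very end of the fingers, on their centre line; the grasp point (between the pads) lies 19 mm behind it; z points along the fingers, y is the line along which they close (so a half turn about z gives the same grasp; the last joint's range is limited). The gripper opens to 88 mm and grips with 3 to 60 N. Pads are 19 mm wide; open, the fingers measure 130 mm over their backs; the gripper's body (78 mm by 193 mm) begins 47 mm behind the grasp point.
Start: joints at [-0.848, 0.359, 0.012, 0, -1.224, -0.288], TCP at [284.301, -612.183, 226.561] pointing down, gripper open.
Joint ranges: [-3.07, 3.07], [-1.43, 2.12], [-1.02, 1.25], [-3.03, 1.67], [-3.05, -0], [-3.03, 3.03]. Speed limits (rad/s): [2.39, 2.39, 3.01, 3.14, 3.14, 3.14].

INTERFACE

Orientations are given as a unit quaternion [x, y, z, w].
In Python, from plant import bot gives the robot as it stands. Calls block until the motion is done:
- bot.move_ptp(position, orientation): joint-space move of the TCP to a pose.
- bot.line_to(position, velocity=150, ori=None): straight line of the TCP; ori=None keeps the orientation; velocity is the mean speed in mm/s.
- bot.move_joints(angles): joint-space move.
- bot.move_gripper(opening, force=None): finger opening in mm; force is the grip in N (None keeps the last); returns when the fingers have stopped.
- bot.pause(seconds).
- bot.solve_ik(position, orientation): joint angles nearest the present ones, or None.
- bot.read_state(): the state.
- bot.camera(name): name is "scene" or "top"; returns the picture (400x640x3 uint8, red, green, blue); there is no depth.
- bot.get_calibration(name): a dict with "fx", "fy", "cx", "cy" (pixels), "view" (4x4, takes a point from world to camera coordinates). Camera axes: x right, y up, looking along -z (the intrinsics and any distortion apply to the point x, -y, -z); pixel columns grow to the right and rows downward; lengths in mm; the calibration is good to about 2 mm. A picture is of the moment at which its call begins. get_calibration takes no time and is no camera call.
A pose or a line that the arm cannot do raises bot.Unreachable and nothing moves.
- bot.close_job(): hands the job in; it is judged then, once.
The state is a dict: "t": time; "joint_pos": joint angles; "qvel": joint speeds; "tau": joint torques, N m; "tcp_pos": TCP position; "eef_rot": TCP orientation; "contact_force": force on the tool from outside, world axes, zero at the start; "moment": the same for the moment, N m; "width": finger opening in mm; "finger_force": force on a finger pad.
Only numpy, scipy, OpenCV 4.12 (cv2) and the standard library are available. Lean on these libraries where they do the work, as an engineer would, in place of code of your own. Each camera call takes 0.05 s, during which the arm holds its last target. There are 200 camera calls.

TASK

Of the two vial readers on the bench, one has a vial standing in its slide: with the fingertips, push that slide by its upright front plate all the way in to its stop and let go, so that it springs back by itself and catches at its middle position with the vial still standing in its nest. Then press the round button on top of that same reader fully down and let it come up. Only push and press: do not touch or lift the vials, and leave the other reader, the bottle and the beaker alone.

Things in the scene. Friction and masses are not known exactly. Their poses are not given: they have to be found in the camera images.
- reader_1: fixed reader that carries the sample vial; ivory base 250 x 170 x 12 mm, origin at the centre of its underside; +x is the way the slide is pushed, away from the robot. Scanner head: block 64 x 46 mm, top 60 mm above the bench, centred at x -20, y +61. Sprung steel pawl (the latch) at x -20 to +22, y -60 to -38, 25 to 33 mm high; leave it be. Metal end block at x +115
- slide_1 (a joint): aluminium slide of reader_1, m along the reader's +x: 0 out (sprung rest), 0.060 fully in at its stop. Spring pushes back 3 N at 0 to 9 N at 0.060; damping 40 N per m/s. Let go from beyond 0.045 it returns by itself (about 0.15 m/s) until its stop pin meets the pawl at 0.035, the middle (reading) position; let go from less than 0.035 it goes back to 0
- slide_1_push (a point): middle of the front face of the slide's upright aluminium push plate, 58 mm above the bench; moves with the slide; at joint 0 it is at x -100, y 0 in the reader's frame, and its axes are the reader's. The plate is 56 mm wide (y), 8 mm thick (x), from 14 to 86 mm above the bench; its front looks to -x, to the robot
- slide_1_nest (a point): the floor of the vial nest on the slide, 22 mm above the bench, 45 mm (+x) behind the push plate's front face; the nest is a square pocket 30 mm wide and 18 mm deep, outside 46 mm
- vial: amber glass sample vial with white cap, 28 mm across, 55 mm high, standing in the nest of reader_1's slide; origin at the centre of its underside, z along its axis
- start_1 (a joint): the round push button on reader_1's scanner head, in m: 0 = up, 0.006 = fully down (about 5 N), springs back
- start_1_top (a point): centre of the top of that button (24 mm across, in a round collar 40 mm across), 78 mm above the bench when up; presses straight down
- reader_2: fixed reader with the empty nest, the same in every other way; ivory base 250 x 170 x 12 mm, origin at the centre of its underside; +x is the way the slide is pushed, away from the robot. Scanner head: block 64 x 46 mm, top 60 mm above the bench, centred at x -20, y +61. Sprung steel pawl (the latch) at x -20 to +22, y -60 to -38, 25 to 33 mm high; leave it be. Metal end block at x +115
- slide_2 (a joint): the slide of reader_2, as slide_1; to be left alone
- start_2 (a joint): the button of reader_2, as start_1; to be left alone
- spare_vial: loose amber vial with white cap, 28 mm across, 55 mm high, standing on the bench between the readers; origin at the centre of its underside
- reagent: loose clear glass bottle with blue cap, 68 mm across, 140 mm high, on the bench beside one of the readers; origin at the centre of its underside
- beaker: loose glass beaker, 60 mm across, 70 mm high, on the bench beside the other reader; origin at the centre of its underside
Things that resemble listed ones, but are neither listed nor needed, are in the scene too. Leave any black or turquoise look-alike of the spare_vial alone.

How it is judged:
By the outcome, as a careful person would: the job done as asked, in the order asked, and still so for the second after the job is handed in, with the robot touching nothing.
It also fails if it takes over 48 s, if anything falls off the work surface, if the arm or the gripper's body presses on something with over 40 N, if the wrist force passes 120 N, or if a joint passes its speed limit or range.

## Working session

There is one attempt and no reset: what is moved stays moved. The work goes in short steps, each a Python script; the robot and the scene stay as the last script left them, time stands still between calls to the robot, and variables do not carry over. Pictures are saved under pics/ and viewed, at most 10 in all, crops included, and the job is handed in when it is done.

```bash
mkdir -p pics; ls
python3 - <<'E'
from plant import bot
import cv2
for n in("scene","top"):
    cv2.imwrite(f"pics/{n}0.png",bot.camera(n)[:,:,::-1]); c=bot.get_calibration(n); print(n,c)
s=bot.read_state();print(s['t'],s['tcp_pos'],s['eef_rot'],s['contact_force'],s['width'])
E
```

```text
pics
scene {'fx': 447.4520012154854, 'fy': 447.4520012154854, 'cx': 315.8395364833109, 'cy': 206.67190972816528, 'view': array([[-5.95162458e-01,  8.03455292e-01, -1.55319589e-02,
         3.71597407e+02],
       [-4.58428664e-01, -3.23581478e-01,  8.27730746e-01,
         2.01580171e+02],
       [ 6.60018794e-01,  4.99754561e-01,  5.60910484e-01,
        -1.80941891e+03],
       [ 0.00000000e+00,  0.00000000e+00,  0.00000000e+00,
         1.00000000e+00]])}
top {'fx': 366.74738111500284, 'fy': 366.74738111500284, 'cx': 321.7517830142406, 'cy': 198.93355519272004, 'view': array([[-5.95123976e-02, -9.98223378e-01, -2.89179690e-03,
         2.68240022e+01],
       [ 9.75993425e-01, -5.87946153e-02,  2.09714155e-01,
        -6.32156699e+02],
       [-2.09511594e-01,  9.65821741e-03,  9.77758462e-01,
        -1.08605238e+03],
       [ 0.00000000e+00,  0.00000000e+00,  0.00000000e+00,
         1.00000000e+00]])}
0.1 [ 284.12159521 -611.82556734  225.72099772] [-2.15617405e-01  9.76477651e-01  6.96890242e-04 -2.15971958e-04] [0.58032893 0.03787327 0.12190206] 87.57995549347694
```

View pics/scene0.png

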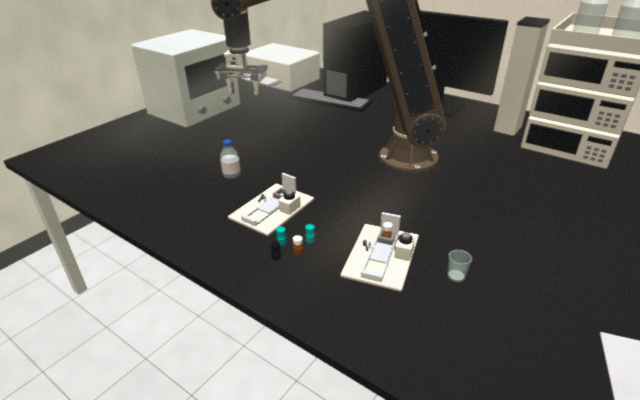

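View pics/top0.png

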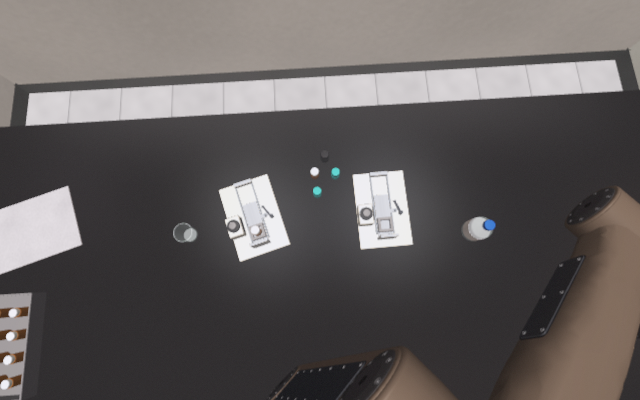

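Scene: the reader at (382,255) holds an amber vial with a white cap at (388,230); the reader at (272,207) has an empty nest. Top: the reader with the vial is the left one, about (254,217), with the vial cap at (256,230). The empty one is at (382,210).

Look-alikes in the top view: loose amber vial (314,172), black (324,155), turquoise (336,172) and (317,191), beaker (185,233). I choose the left reader in the top view, and next I crop and measure it.

```bash
cat > h.py <<'E'
import numpy as np,cv2
from plant import bot
def ray(n,px):
    c=bot.get_calibration(n);V=c['view'];R=V[:3,:3]
    d=R.T@np.array([(px[0]-c['cx'])/c['fx'],-(px[1]-c['cy'])/c['fy'],-1.]); return -R.T@V[:3,3],d
def onplane(n,px,z):
    o,d=ray(n,px); return o+d*(z-o[2])/d[2]
def tri(p1,p2,n1="top",n2="scene"):
    o1,d1=ray(n1,p1);o2,d2=ray(n2,p2)
    t=np.linalg.lstsq(np.c_[d1,-d2],o2-o1,rcond=None)[0]
    a,b=o1+d1*t[0],o2+d2*t[1]; return (a+b)/2,np.linalg.norm(a-b)
def proj(n,p):
    c=bot.get_calibration(n);q=c['view'][:3]@np.r_[p,1]; return np.array([c['cx']+c['fx']*q[0]/-q[2],c['cy']-c['fy']*q[1]/-q[2]])
E
python3 - <<'E'
from h import *
T=cv2.imread("pics/top0.png");S=cv2.imread("pics/scene0.png")
for n,I,(x0,x1,y0,y1) in(("top",T,(205,300,165,270)),("scene",S,(335,430,205,295))):
    m=np.zeros(I.shape[:2],np.uint8); m[y0:y1,x0:x1]=(I[y0:y1,x0:x1].min(2)>110)*255
    m=cv2.morphologyEx(m,cv2.MORPH_CLOSE,np.ones((5,5)))
    c=max(cv2.findContours(m,0,2)[0],key=cv2.contourArea)
    W=np.array([onplane(n,p[0],12)[:2] for p in c],np.float32)
    r=cv2.minAreaRect(W); print(n,r, cv2.boxPoints(r).round(1).tolist())
a=cv2.resize(T[165:270,205:300],None,fx=5,fy=5,interpolation=2)
b=cv2.resize(S[205:295,345:425],None,fx=5,fy=5,interpolation=2)
o=np.zeros((525,875,3),np.uint8);o[:,:475]=a;o[:450,475:]=b
cv2.imwrite("pics/crop.png",cv2.resize(o,(800,480)))
E
```

```text
top ((600.73876953125, 218.78347778320312), (256.26556396484375, 180.1078643798828), 15.997639656066895) [[452.70001220703125, 270.0], [502.3999938964844, 96.9000015258789], [748.7000122070312, 167.5], [699.0999755859375, 340.70001220703125]]
scene ((564.2425537109375, 208.21072387695312), (339.5597229003906, 171.7227325439453), 15.763731002807617) [[377.5, 244.6999969482422], [424.20001220703125, 79.5], [751.0, 171.6999969482422], [704.2999877929688, 337.0]]
```

View pics/crop.png

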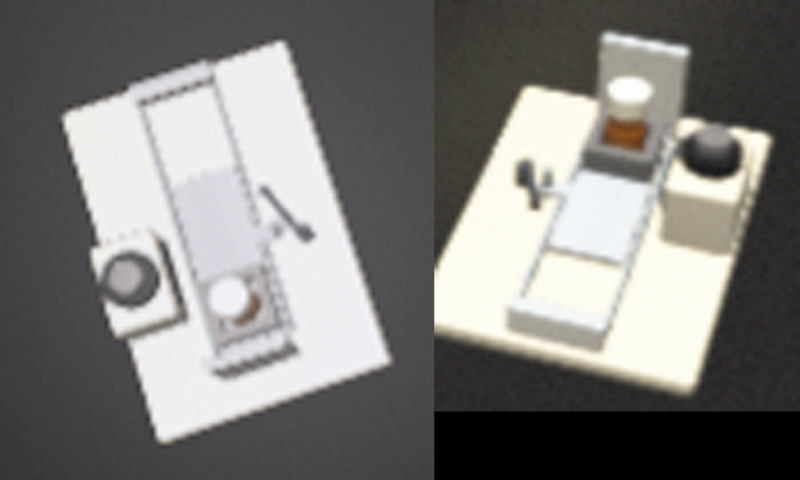

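The crop confirms the choice: the amber vial with white cap stands in the nest (crop 232,300 top; 628,105 scene) behind the upright plate, and the button is at (130,278) / (712,150). Now I get the corner points from both views.

Run:
```python
from h import *
t=lambda u,v:(205+u*.21875-.4,165+v*.21875-.4)
s=lambda u,v:(345+(u-434.3)*.21875-.4,205+v*.21875-.4)
np.set_printoptions(precision=1,suppress=True)
C=np.array([onplane("top",t(*p),12) for p in((65,113),(285,42),(390,360),(160,442))]);print(C)
print("centre",C.mean(0),"sides",[np.linalg.norm(C[i]-C[i-1]) for i in range(4)])
e=(C[0]-C[3]+C[1]-C[2]);f=C[0]-C[1]+C[3]-C[2]
print("yaw",np.degrees(np.arctan2(e[1],e[0])),np.degrees(np.arctan2(-f[0],f[1])))
S=[onplane("scene",s(*p),12) for p in((525,88),(770,133),(695,392))];print("scene corners",np.array(S))
yaw=np.arctan2(e[1],e[0]);R=np.array([[np.cos(yaw),-np.sin(yaw)],[np.sin(yaw),np.cos(yaw)]]);c=C.mean(0)[:2]
def show(n,a,b):
    p,d=tri(a,b);print(n,p,"gap %.1f"%d,"local",R.T@(p[:2]-c))
show("button",t(127,278),s(712,140))
show("cap",t(231,298),s(629,90))
show("plateTopR",t(297,349),s(603,36)); show("plateTopL",t(214,374),s(688,47))
w=lambda x,y,z:np.r_[c+R@[x,y],z]
D={n:cv2.imread(f"pics/{n}0.png") for n in("top","scene")}
P=[w(-20,61,78),w(-100,28,86),w(-100,-28,86),w(-55,0,77),w(-125,85,12),w(-125,-85,12),w(125,85,12),w(125,-85,12)]
out=[]
for n,(x0,y0) in(("top",(205,165)),("scene",(340,205))):
    I=cv2.resize(D[n][y0:y0+105,x0:x0+95],None,fx=4,fy=4,interpolation=2)
    for p in P: q=(proj(n,p)-[x0,y0]+.5)*4; cv2.drawMarker(I,tuple(int(round(v)) for v in q),(0,0,255),0,10,1)
    out.append(I)
cv2.imwrite("pics/ov.png",np.hstack(out))
```

```text
[[697.6 327.5  12. ]
 [741.4 166.5  12. ]
 [504.8  99.3  12. ]
 [457.5 261.6  12. ]]
centre [600.3 213.7  12. ] sides [np.float64(248.962498090335), np.float64(166.89670562919923), np.float64(245.99042945807713), np.float64(169.0468590485739)]
yaw 15.602931782714672 15.750209550823458
scene corners [[506.4 104.3  12. ]
 [455.2 264.4  12. ]
 [701.5 336.9  12. ]]
button [563.6 269.   76.6] gap 1.9 local [-20.5  63.1]
cap [545.7 200.4  74.9] gap 3.5 local [-56.1   1.9]
plateTopR [507.8 158.   78.3] gap 6.4 local [-104.1  -28.8]
plateTopL [494.1 212.6  83.6] gap 6.7 local [-102.6   27.5]
```

View pics/ov.png

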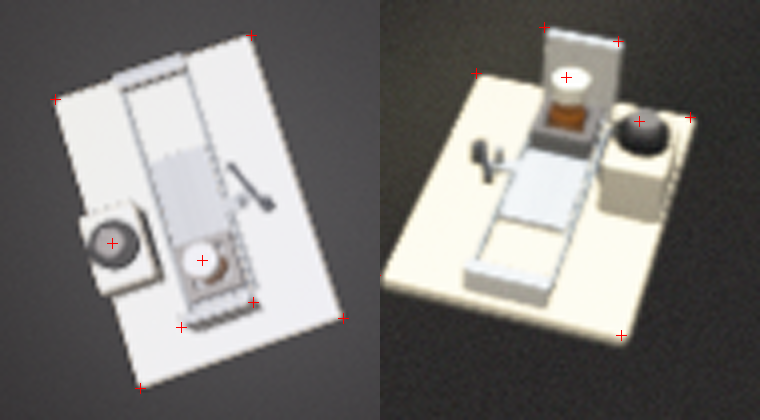

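The model lies within about 3 mm of both views: button measured at z 77 (78 expected), cap at 75 (77), sides 247 x 168 mm (250 x 170). Taking centre (600.5, 215) and yaw 15.8°, I close the fingers and go to a pose in front of the plate.

```bash
cat >> h.py <<'E'
YAW=np.radians(15.8);C0=np.array([600.5,215.])
RX=np.array([np.cos(YAW),np.sin(YAW)]);RY=np.array([-RX[1],RX[0]])
def w(x,y,z): return np.r_[C0+RX*x+RY*y,z]
def loc(p): d=np.asarray(p)[:2]-C0; return np.r_[d@RX,d@RY,p[2]]
psi=YAW+np.pi; Q=[np.cos(psi/2),np.sin(psi/2),0.,0.]
def st():
    s=bot.read_state();f=s['contact_force'];return s,np.r_[f[:2]@RX,f[:2]@RY,f[2]]
E
python3 - <<'E'
from h import *
np.set_printoptions(precision=2,suppress=True)
bot.move_gripper(0,20)
print(bot.solve_ik(w(-160,0,220),Q))
bot.move_ptp(w(-160,0,220),Q)
bot.line_to(w(-160,0,52),150)
s,f=st();print(s['t'],loc(s['tcp_pos']),f,s['width'],s['joint_pos'])
cv2.imwrite("pics/a.png",np.hstack([cv2.resize(bot.camera(n)[y:y+130,x:x+130,::-1],None,fx=3,fy=3) for n,x,y in(("top",190,160),("scene",320,170))]))
E
```

```text
[ 0.78  0.03 -0.42  0.   -1.12 -2.07]
5.6083 [-159.48    0.2    52.63] [0.06 0.03 0.6 ] 0.9366347310867489 [ 0.78  0.23 -0.64  0.   -0.7  -2.07]
```

View pics/a.png

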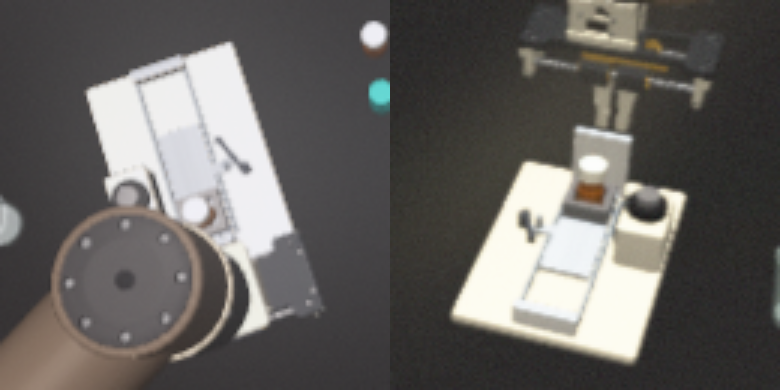

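The closed fingers hang in front of the plate (scene crop 612,105 against plate 603,150), well centred, with the body clear. Now I push, watching the force.

Run:
```python
from h import *
np.set_printoptions(precision=1,suppress=True)
bot.line_to(w(-122,0,52),80)
x=-122;c0=None;log=[]
while x<-30:
    x+=2; bot.line_to(w(x,0,52),40)
    s,f=st();l=loc(s['tcp_pos']);log.append((x,l[0],f[0]))
    if c0 is None and f[0]<-1.5:c0=l[0]
    if f[0]<-20: break
s,f=st();print(s['t'],c0,l,f);print(np.array(log)[::3])
pin=[bot.camera(n) for n in("scene",)]
bot.line_to(w(-160,0,52),350)
bot.pause(.4)
s,f=st();print(s['t'],loc(s['tcp_pos']),f)
post=bot.camera("scene")
cv2.imwrite("pics/b.png",np.hstack([cv2.resize(i[170:300,320:450,::-1],None,fx=3,fy=3) for i in(pin[0],post)]))
```

```text
15.8333 -110.45218984980544 [-51.4  -0.5  51.5] [-23.6   4.8  15.3]
[[-120.  -120.1   -0.1]
 [-114.  -113.9   -0.6]
 [-108.  -108.4   -4.1]
 [-102.  -102.2   -3.4]
 [ -96.   -96.5   -4.3]
 [ -90.   -90.6   -6.5]
 [ -84.   -85.1   -7.2]
 [ -78.   -78.8   -5.9]
 [ -72.   -72.7   -5.5]
 [ -66.   -66.9   -6.6]
 [ -60.   -61.    -7.9]
 [ -54.   -55.1   -7.9]
 [ -48.   -51.4  -17. ]]
16.7583 [-159.5   -0.    51.7] [-0.2 -0.9 -0.2]
```

View pics/b.png

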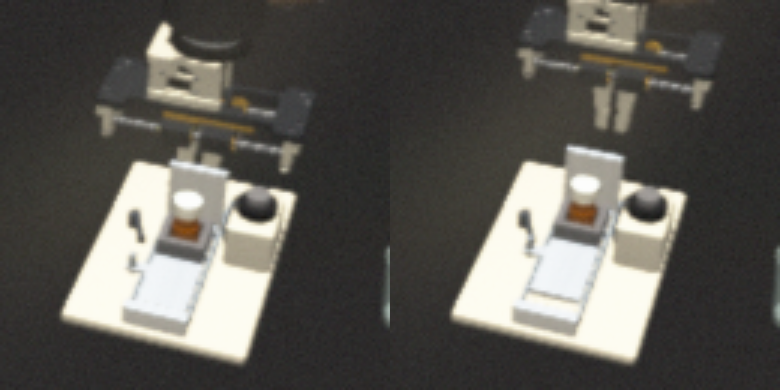

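The slide hit its hard stop at 59 mm of travel, then sprang back and caught. The plate's top corner is at (567,148), between out (574,128) and in (560,160), about 0.6 of the stroke; the vial is still upright in the nest. Next is the button.

Run:
```python
from h import *
np.set_printoptions(precision=1,suppress=True)
bot.line_to(w(-160,0,150),250)
bot.line_to(w(-20,61,150),200)
bot.line_to(w(-20,61,84),120)
z=84;log=[]
while z>66:
    z-=1; bot.line_to(w(-20,61,z),25)
    s,f=st();log.append((z,s['tcp_pos'][2],f[2]))
    if f[2]>14: break
bot.pause(.2);s,f=st();log.append((z,s['tcp_pos'][2],f[2]));print(np.array(log))
a=bot.camera("scene")
bot.line_to(w(-20,61,84),60);s,f=st();print(s['t'],f)
bot.line_to(w(-20,61,170),200)
bot.line_to(w(-170,61,200),250)
s,f=st();print(s['t'],f);b=bot.camera("scene")
cv2.imwrite("pics/c.png",np.hstack([cv2.resize(i[170:300,320:450,::-1],None,fx=3,fy=3) for i in(a,b)]))
```

```text
[[83.  83.7 -1. ]
 [82.  82.3  1.6]
 [81.  81.1  2.2]
 [80.  80.1  2.7]
 [79.  79.1  3.2]
 [78.  78.1  4. ]
 [77.  77.1  4.4]
 [76.  76.3  5.5]
 [75.  76.2 12.6]
 [74.  76.1 19.3]
 [74.  76.1 19.5]]
22.0333 [-0.1 -0.   0.2]
23.375 [ 0.7 -0.2 -0.9]
```

View pics/c.png

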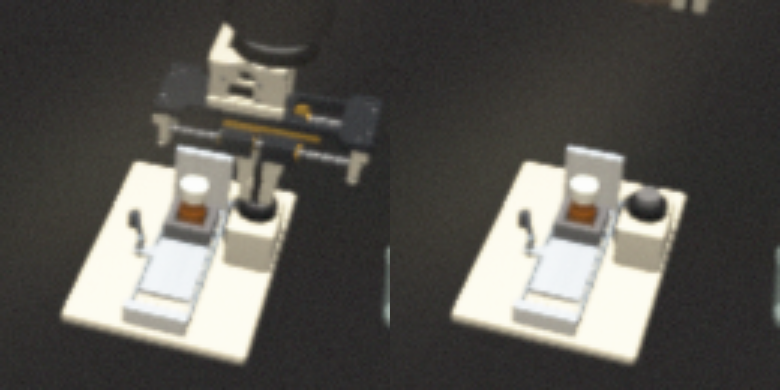

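The button yielded 6.1 mm from first contact (82.3 to 76.2) with force rising to about 5 N, then hit a hard stop, so it went fully down. The last picture shows it up again (648,200), the slide still at its middle position, the vial upright and the robot clear.

```bash
python3 -c "
from plant import bot
print(bot.close_job())"
```

```text
the job is handed in; nothing more can be done
None
```

Job handed in at about 23 s: the slide of the reader with the vial was pushed to its stop and sprang back to its middle position with the vial still standing, then that reader's button was pressed fully down and came back up; the robot touched nothing else.

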